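Book out the praline carrier and hold its gate open

TASK

Book the praline carrier out by squeezing the trigger of the scanner in the bench cradle fully and letting it go, then squeeze the blue catch on top of the carrier all the way in until it stays, and after it the red catch likewise. Then swing the carrier's gate by its upright black handle past the ball catch in the sill until it stands wide open, square to the carrier's front, and finish while still holding it there with the gripper on the handle: the gate springs back if let go. Do not disturb the jars, bowl, mould tray and gift box standing about.

Things in the scene. Friction and masses are not known exactly. Their poses are not given: they have to be found in the camera images.
- carrier: Fixed pale-wood box carrier for pralines, 250 deep (its x) x 280 wide (its y) x 150 mm high. Origin: underside, middle of the front face; the front looks to the carrier's -x, roughly at the robot. The gate closes the front. Two catches and two jars stand on its top. A 12 mm thick dark sill plate reaches 110 mm out from the front on the table, before the left (+y) half.
- gate_hinge (a point): On the gate's upright hinge axis (carrier x = -8, y = +130 mm), 150 mm above the table, level with the gate's top edge; its axes are the carrier's. The gate is a clear panel in a dark wood frame, 255 mm long, 12 mm thick, 30 to 150 mm above the table, with steel keepers on its top edge up to 171 mm. Shut, it runs along the carrier's -y from the hinge.
- gate (a joint): Gate angle in rad: 0 shut, 1.57 square to the front, stop 1.75; seen from above it opens clockwise, out to the carrier's -x. Barred while either catch is out. The spring ball in the sill meets it between about 0.65 and 0.95 rad (up to about 4 N at the handle). A closing spring (0.2 N m per rad, about 2.5 N at the handle when wide) swings it shut again if let go.
- gate_post (a point): Middle of the gate's handle: an upright round black post on the gate's top edge, diameter 16 mm, from 150 to 215 mm above the table, 130 mm from the hinge axis. The point is on its axis, 195 mm above the table. It swivels freely about its axis; grip it with any yaw, fingertips above the keepers (171 mm above the table, 22 mm either side of the axis along the gate).
- gate_handle: The same post, a sleeve that swivels on its axis; origin on the axis at its foot, 150 mm above the table.
- blue_grip (a point): Blue squeeze catch on the carrier's top: two upright blue jaws, each 30 (x) x 8 (y) mm, 156 to 194 mm above the table, facing each other across y, 46 mm over the outsides when out, 28 mm when squeezed. Both move together, about 5 N in all, and stay where pushed. Point: midway between them, 178 mm above the table; axes are the carrier's. Blue may be the left or the right catch.
- red_grip (a point): The red squeeze catch, same build and same kind of point as the blue one. The catches stand 110 mm apart along the carrier's y and 83 mm behind the middle of the gate; steel arms run from the jaws forward over the gate's top edge.
- blue_jaw (a joint): Inward travel of each blue jaw in m: 0 out (barring the gate), 0.009 fully squeezed.
- red_jaw (a joint): Inward travel of each red jaw in m: 0 out (barring the gate), 0.009 fully squeezed.
- scanner: Fixed code scanner lying on its side in a bench cradle; origin on the table under the middle of its grip. The yellow barrel points to its +x, at y = -80 mm; the black grip lies along its y (-60 to +55 mm), 28 mm thick in x and z, 61 to 89 mm above the table, free beside it down to 12 mm. The orange trigger is on the grip's +x side. A card stands in a clip ahead of the barrel.
- trigger_squeeze (a point): Where to centre the squeeze of grip and trigger from above, fingers closing along the scanner's x: 5 mm to the trigger side of the grip's middle, 75 mm above the table; axes are the scanner's. There the grip's back is 19 mm to -x; the trigger's front is 31 to 36 mm to +x when free and 19 mm when pulled.
- trigger (a joint): Trigger angle in rad: 0 free, 0.28 fully pulled against the grip; springs back (about 4 to 5 N to pull fully at the squeezing point). The blade is 55 mm long and 22 mm high, with an upright hinge pin at the barrel's side.
- pink_jar: Loose jar with pink filling, diameter 48, 58 mm high, on the carrier's top about 80 mm behind the catches; origin under its middle. Leave alone.
- cocoa_jar: Loose jar with dark filling, diameter 48, 58 mm high, on the carrier's top about 80 mm behind the catches; origin under its middle. Leave alone.
- nut_jar: Loose jar with brown filling, diameter 56, 70 mm high, standing some 110 mm ahead of the scanner's trigger; origin under its middle. Leave alone.
- mould_tray: Loose clear chocolate mould tray, 160 x 110 x 22 mm, at the left. Leave alone.
- bowl: Loose white bowl, diameter 120, 55 mm high, at the left; origin under its middle. Leave alone.
- gift_box: Loose pink gift box, 120 x 90 x 35 mm, at the right; origin under its middle. Leave alone.

How it is judged:
By the outcome, as a careful person would: the job done as asked, in the order asked, and still so for the second after the job is handed in, while the arm keeps its last pose, push and grip.
It also fails if it takes over 72 s, if anything falls off the work surface, if the arm or the gripper's body presses on something with over 40 N, if the wrist force passes 120 N, or if a joint passes its speed limit or range.

ROBOT

A 6-joint arm with a two-finger parallel gripper is mounted at the origin on the work surface. World frame = base frame: x ahead of the robot, y to its left, z up, the work surface at z = 0. Lengths are in m, angles in rad, forces in N, time in s.
With the tool pointing down it reaches from about 0.275 to 0.85 m from the base axis. Payload 5.2 kg.
Tool frame: the origin (TCP) lies on the centre line of the jaws, within the pads' length; the fingertips stand 25 mm ahead of it and the grasp point (between the pads) lies 6 mm ahead of it (ctrl.tip_reach is the distance from the TCP to the fingertips, in m); z points along the fingers, y is the line along which they close (so a half turn about z gives the same grasp; the last joint's range is limited). The gripper opens to 85 mm and grips with 20 to 120 N. Pads are 22 mm wide; open, the fingers measure 114 mm over their backs; the gripper's body (76 mm by 85 mm) begins 54 mm behind the grasp point. The pads swing forward as they close: fully open they stand 13 mm farther back than shut.
Start: joints at [-1.441, 0.259, 1.535, -0, 1.348, -0.203], TCP at [0.18, -0.52, 0.256] pointing down, gripper open.
Joint ranges: [-3.14, 3.14], [-0.91, 2.08], [0.19, 2.58], [-1.22, 4.36], [0.22, 2.71], [-3.12, 3.12]. Speed limits (rad/s): [2.57, 2.57, 3.14, 3.14, 3.14, 3.14].

INTERFACE

Orientations are given as a unit quaternion [x, y, z, w].
In Python, from rig import ctrl, cams, order gives the robot as it stands.
- The arm moves only by the shell command python3 -m pendant 'ROWS' [OPENING] [FORCE]. ROWS is JSON, a list of rows, each an object with "delta_pos": the shift along the tool's x, y, z in m, a list of three; "dr": the turn, a rotation vector about the tool's x, y, z in rad, a list of three. A call has 1 to 20 rows; each row is the pose to reach, as a shift and turn from the pose commanded when the call began, along the tool's axes at that moment; what a row does not reach only later rows make up. A row lasts 1/12 s, in which the tool goes at most 41.7 mm and 7.16 degrees, less where a joint would pass 70% of its speed; a pose out of reach is approached as far as the arm can. A call with a gripper value outside its range is refused whole. OPENING is the opening, from 0 (shut) to 1 (fully open), set as the call begins (- or left out, the last holds). The fingers move at their own pace and stop on an object; FORCE is the grip in N (left out, the last holds). Time passes only in rows, so rows that repeat a pose let the fingers close. It gives the time, the measured TCP pose, the force, the opening and the grip force at its end, in the units of the state.
- ctrl.read_state(): the state, without advancing time (a new reading comes with each control period).
- cams.grab_frame(name): name is "scene" or "top" or "wrist"; returns the picture (384x512x3 uint8, red, green, blue); there is no depth.
- cams.calibration(name): a dict with "intrinsics" (3x3 intrinsics, pixels), "pose" (4x4, takes a point from camera to world coordinates). Camera axes: x right, y up, looking along -z (the intrinsics and any distortion apply to the point x, -y, -z); pixel columns grow to the right and rows downward; lengths in m; the calibration is good to about 2 mm. The wrist camera is an equidistant fisheye: a pixel r from the principal point sees the ray r / f radians off the axis. A picture is of the moment at which its call begins: read the wrist's pose just before it. calibration takes no time and is no camera call; for the wrist camera it gives the pose at the moment of the call.
- order.close_job(): hands the job in; it is judged then, once.
The state is a dict: "clock": time; "joint_pos": joint angles; "dq": joint speeds; "tau": joint torques, N m; "tool_pos": TCP position; "ee_rot": TCP orientation; "contact_force": force on the tool from outside, world axes, zero at the start; "ft_torque": the same for the moment, N m; "finger_gap": finger opening in m; "grasp_force": force on a finger pad.
Only numpy, scipy, OpenCV 4.12 (cv2) and the standard library are available. Lean on these libraries where they do the work, as an engineer would, in place of code of your own. Each camera call takes 0.05 s, during which the arm holds its last target. There are 200 camera calls.

## Working session

There is one attempt and no reset: what is moved stays moved. The work goes in short steps, Python scripts to look and compute and a shell command to move; the robot and the scene stay as the last step left them, time stands still between calls to the robot, and variables do not carry over. Pictures are saved under pics/ and viewed, at most 10 in all, crops included, and the job is handed in when it is done.

```bash
ls; mkdir -p pics
python3 - <<'E'
from rig import ctrl,cams,order
import cv2,numpy as np
np.set_printoptions(precision=4,suppress=True)
for n in("scene","top"):
    im=cams.grab_frame(n);cv2.imwrite(f"pics/{n}0.png",im[:,:,::-1]);c=cams.calibration(n);print(n,c)
print(cams.calibration("wrist"));print(ctrl.read_state())
E
```

```text
pics
scene {'intrinsics': array([[360.7077,   0.    , 253.5444],
       [  0.    , 360.7077, 199.1145],
       [  0.    ,   0.    ,   1.    ]]), 'pose': array([[ 0.459 , -0.7316,  0.5041,  1.1029],
       [ 0.8884,  0.3846, -0.2507, -0.2697],
       [-0.0105,  0.5629,  0.8264,  1.0325],
       [ 0.    ,  0.    ,  0.    ,  1.    ]])}
top {'intrinsics': array([[384.2809,   0.    , 254.4683],
       [  0.    , 384.2809, 185.9197],
       [  0.    ,   0.    ,   1.    ]]), 'pose': array([[ 0.1066,  0.9709, -0.2144,  0.3215],
       [-0.9943,  0.1043, -0.0218, -0.0374],
       [ 0.0012,  0.2155,  0.9765,  1.3809],
       [ 0.    ,  0.    ,  0.    ,  1.    ]])}
{'intrinsics': array([[297.3186,   0.    , 255.3096],
       [  0.    , 297.3186, 196.1381],
       [  0.    ,   0.    ,   1.    ]]), 'pose': array([[ 0.3272,  0.9009,  0.2853,  0.2515],
       [-0.945 ,  0.3127,  0.0964, -0.4953],
       [-0.0024, -0.3011,  0.9536,  0.3736],
       [ 0.    ,  0.    ,  0.    ,  1.    ]])}
{'clock': 0.1, 'joint_pos': array([-1.4408,  0.2593,  1.536 ,  0.    ,  1.348 , -0.2028]), 'dq': array([-0.001 , -0.0025, -0.0039, -0.0001, -0.0004, -0.0014]), 'tau': array([  0.0025, -44.697 , -29.1245,  -0.0003,   0.0062,   0.    ]), 'tool_pos': array([ 0.1796, -0.5194,  0.2555]), 'ee_rot': array([ 0.9862,  0.1656,  0.    , -0.0008]), 'contact_force': array([ 0.4383, -0.1372,  0.3058]), 'ft_torque': array([-0.0108,  0.0149, -0.0065]), 'grasp_force': 0.0, 'finger_gap': 0.08544275821326705}
```

View pics/top0.png

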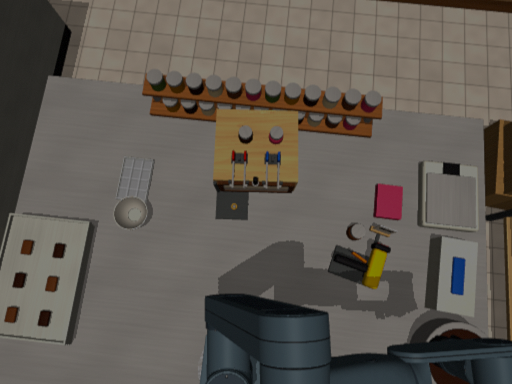

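View pics/scene0.png

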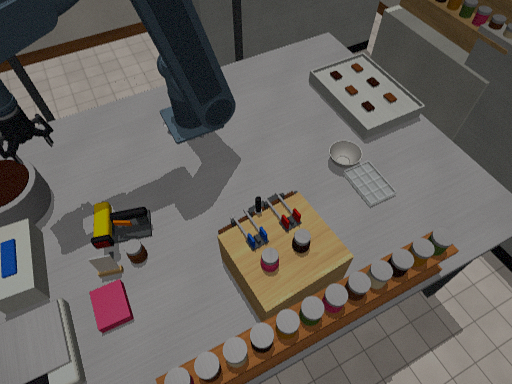

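Top view: red catch (240,158), blue catch (273,158), post (256,181), scanner barrel (375,265), trigger (360,257), grip at (345,263), card (381,231). Scene view shows the same layout. Next I'll measure by colour.

```bash
cat > h.py <<'E'
from rig import ctrl,cams,order
import cv2,numpy as np
from scipy.spatial.transform import Rotation as R
np.set_printoptions(precision=4,suppress=True)
def ray(c,px,fish=False):
    K=c["intrinsics"];T=c["pose"];u=(px[0]-K[0,2])/K[0,0];v=(px[1]-K[1,2])/K[1,1]
    if fish:
        r=np.hypot(u,v);s=np.sinc(r/np.pi)*1.0;d=np.array([u*s,-v*s,-np.cos(r)])
    else: d=np.array([u,-v,-1.])
    d=T[:3,:3]@d;return T[:3,3],d/np.linalg.norm(d)
def onz(c,px,z,fish=False):
    o,d=ray(c,px,fish);return o+d*(z-o[2])/d[2]
def tri(rs):
    A=sum(np.eye(3)-np.outer(d,d) for o,d in rs);b=sum((np.eye(3)-np.outer(d,d))@o for o,d in rs);return np.linalg.solve(A,b)
def blobs(im,lo,hi,box=None,amin=8):
    h=cv2.cvtColor(im,cv2.COLOR_RGB2HSV);m=cv2.inRange(h,lo,hi)
    if box: k=np.zeros_like(m);x0,y0,x1,y1=box;k[y0:y1,x0:x1]=1;m*=k
    n,l,s,c=cv2.connectedComponentsWithStats(m)
    return [(c[i],s[i,4],s[i,:4],l==i) for i in np.argsort(-s[:,4]) if i and s[i,4]>=amin]
def toTool(p,yaw_y=None):
    """shift in tool axes from present tool pose to world p"""
    s=ctrl.read_state();r=R.from_quat(s["ee_rot"]);return r.inv().apply(np.asarray(p)-s["tool_pos"])
E
python3 - <<'E'
from h import *
C={n:cams.calibration(n) for n in("top","scene")}
I={n:cv2.imread(f"pics/{n}0.png")[:,:,::-1].copy() for n in C}
box={"top":dict(car=(205,100,305,200),sc=(320,220,400,300)),"scene":dict(car=(215,185,355,300),sc=(70,190,170,290))}
col=dict(red1=((0,170,90),(6,255,255),'car'),red2=((174,170,90),(180,255,255),'car'),blue=((105,130,60),(125,255,255),'car'),post=((0,0,0),(180,255,32),'car'),yel=((20,170,90),(32,255,255),'sc'),org=((6,170,90),(17,255,255),'sc'))
for k,(lo,hi,b) in col.items():
    for n in C:
        for c,a,bb,m in blobs(I[n],lo,hi,box[n][b])[:4]: print(k,n,c,a,bb,onz(C[n],c,.18 if b=='car' else .08))
E
```

```text
red1 top [244.5625 155.    ] 16 [244 151   2   9] [0.6843 0.0326 0.18  ]
red1 top [232.5333 154.7333] 15 [232 151   2   8] [0.681  0.0716 0.18  ]
red1 scene [285.0476 218.1905] 21 [282 215   7   8] [0.6799 0.0366 0.18  ]
red1 scene [296.4 211.9] 20 [293 209   7   8] [0.6768 0.0749 0.18  ]
blue top [266.9048 156.    ] 21 [266 152   3   9] [ 0.6887 -0.0401  0.18  ]
blue top [278.5294 156.2353] 17 [278 152   2   9] [ 0.692  -0.0779  0.18  ]
blue scene [251.2407 240.4074] 54 [248 234   7  14] [ 0.6978 -0.0773  0.18  ]
blue scene [263.3077 233.8269] 52 [260 227   7  15] [ 0.6952 -0.0396  0.18  ]
post top [219.2807 187.5614] 57 [215 183  10   9] [0.5678 0.1008 0.18  ]
post top [245.413 139.587] 46 [239 136  13   7] [0.7371 0.0357 0.18  ]
post top [255.1111 180.4444] 27 [253 177   5   8] [ 0.6033 -0.0106  0.18  ]
post top [290.1538 189.1154] 26 [288 186   6   7] [ 0.587 -0.125  0.18 ]
post scene [299.7946 246.9643] 112 [292 239  18  14] [0.774  0.0265 0.18  ]
post scene [258.0143 204.0714] 70 [256 197   5  15] [ 0.6039 -0.0077  0.18  ]
post scene [233.     223.6923] 13 [231 221   5   6] [ 0.629  -0.0981  0.18  ]
post scene [256.7692 240.3846] 13 [254 237   7   7] [ 0.7046 -0.0643  0.18  ]
yel top [375.5078 268.0875] 514 [366 249  21  40] [ 0.3729 -0.4365  0.08  ]
yel scene [100.8966 219.0507] 493 [ 93 202  16  35] [ 0.3683 -0.4332  0.08  ]
org top [359.1951 256.9268] 41 [353 252  14  11] [ 0.4035 -0.381   0.08  ]
org scene [121.4706 221.8088] 68 [113 220  18   6] [ 0.4078 -0.3793  0.08  ]
```

Run:
```python
import cv2
t=cv2.imread("pics/top0.png");s=cv2.imread("pics/scene0.png")
a=cv2.resize(t[140:200,205:305],None,fx=4,fy=4,interpolation=2);b=cv2.resize(t[220:295,320:395],None,fx=4,fy=4,interpolation=2)
c=cv2.resize(s[185:260,215:315],None,fx=4,fy=4,interpolation=2);d=cv2.resize(s[195:285,80:170],None,fx=3,fy=3,interpolation=2)
import numpy as np
o=np.zeros((600,720,3),'u1')
for im,x,y in((a,0,0),(b,400,0),(c,0,300),(d,400,300)):o[y:y+im.shape[0],x:x+im.shape[1]]=im
cv2.imwrite("pics/m.png",o)
```

```text
(no output)
```

View pics/m.png

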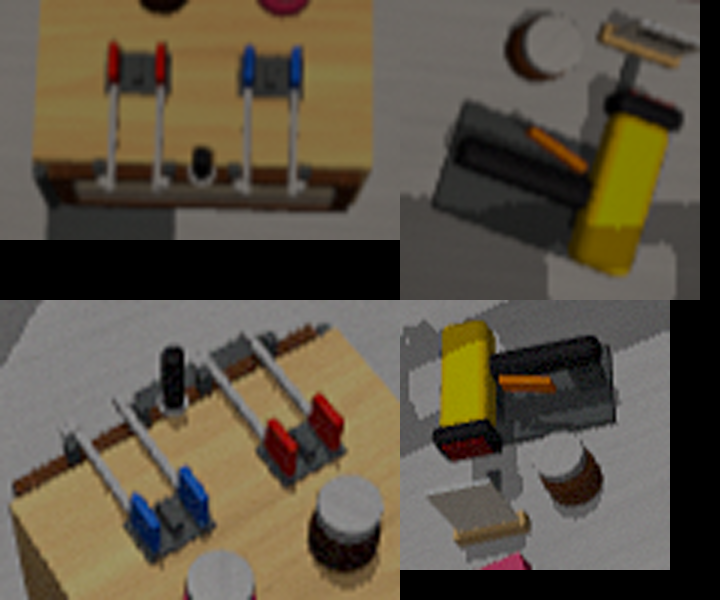

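The crops confirm the layout: red catch on the left (+y), blue on the right, post between their arms. The grip lies left of the barrel, with the orange trigger on its far side and the nut jar ahead of it.

Run:
```python
from h import *
C={n:cams.calibration(n) for n in("top","scene")}
I={n:cv2.imread(f"pics/{n}0.png")[:,:,::-1].copy() for n in C}
# barrel axis from both views
for n,b,z in(("top",(320,220,400,300),.085),("scene",(70,190,170,290),.085)):
    m=blobs(I[n],(20,170,60),(32,255,255),b)[0][3]
    ys,xs=np.nonzero(m);P=np.array([onz(C[n],p,z)[:2] for p in zip(xs,ys)])
    r=cv2.minAreaRect((P*1000).astype(np.float32));print(n,r)
bx=cv2.boxPoints(r)
# grip: dark blob
for n,b in(("top",(326,235,372,290)),("scene",(108,200,156,235))):
    for c,a,bb,m in blobs(I[n],(0,0,0),(180,255,22),b)[:2]:
        ys,xs=np.nonzero(m);P=np.array([onz(C[n],p,.082)[:2] for p in zip(xs,ys)])
        print(n,a,P.mean(0),cv2.minAreaRect((P*1000).astype(np.float32)))
b=tri([ray(C["top"],(375.5,268.1)),ray(C["scene"],(100.9,219.05))]);print("barrel tri",b)
print("trig tri",tri([ray(C["top"],(359.2,256.9)),ray(C["scene"],(121.5,221.8))]))
s=ctrl.read_state();print(R.from_quat(s["ee_rot"]).as_matrix())
```

```text
top ((372.6097106933594, -432.9463195800781), (47.55824661254883, 129.0071563720703), 76.10907745361328)
scene ((374.7952880859375, -428.8848571777344), (52.848114013671875, 131.81114196777344), 75.2585678100586)
top 299 [ 0.382  -0.3526] ((382.6377258300781, -351.1158447265625), (111.37386322021484, 41.42329406738281), 67.0860595703125)
scene 177 [ 0.3981 -0.3478] ((390.3975524902344, -353.0310363769531), (110.90644073486328, 36.03913879394531), 72.55154418945312)
scene 23 [ 0.3738 -0.3684] ((375.36669921875, -366.2080383300781), (40.058353424072266, 9.045422554016113), 76.22808074951172)
barrel tri [ 0.3728 -0.4333  0.0864]
trig tri [ 0.4041 -0.381   0.0756]
[[ 0.9451  0.3266 -0.0002]
 [ 0.3266 -0.9451  0.0017]
 [ 0.0004 -0.0016 -1.    ]]
```

```bash
python3 -m pendant '[{"delta_pos":[0.251,-0.09,0],"dr":[0,0,-0.988]},{"delta_pos":[0.251,-0.09,0],"dr":[0,0,-0.988]},{"delta_pos":[0.251,-0.09,0],"dr":[0,0,-0.988]},{"delta_pos":[0.251,-0.09,0],"dr":[0,0,-0.988]},{"delta_pos":[0.251,-0.09,0],"dr":[0,0,-0.988]},{"delta_pos":[0.251,-0.09,0],"dr":[0,0,-0.988]},{"delta_pos":[0.251,-0.09,0],"dr":[0,0,-0.988]},{"delta_pos":[0.251,-0.09,0],"dr":[0,0,-0.988]},{"delta_pos":[0.251,-0.09,0],"dr":[0,0,-0.988]},{"delta_pos":[0.251,-0.09,0],"dr":[0,0,-0.988]},{"delta_pos":[0.251,-0.09,0],"dr":[0,0,-0.988]},{"delta_pos":[0.251,-0.09,0],"dr":[0,0,-0.988]}]' 1
python3 - <<'E'
from h import *
import pickle
print(R.from_quat(ctrl.read_state()["ee_rot"]).as_matrix())
c=cams.calibration("wrist");im=cams.grab_frame("wrist");cv2.imwrite("pics/w1.png",im[:,:,::-1]);pickle.dump(c,open("w1.pkl","wb"))
for c0,a,bb,m in blobs(im,(6,150,60),(17,255,255),None,30)[:3]: print("org",c0,a,bb,onz(c,c0,.078,True))
E
```

```text
clock: 1.1
tool_pos: [0.3869, -0.3533, 0.2561]
ee_rot: [0.791, 0.612, -0.0, -0.0]
contact_force: [-0.3, -0.6, 0.5]
finger_gap: 0.0856
grasp_force: 0.0
[[ 0.2509  0.968  -0.0003]
 [ 0.968  -0.2509  0.0002]
 [ 0.0001 -0.0004 -1.    ]]
org [279.2076 201.5722] 395 [270 175  20  52] [ 0.4045 -0.3821  0.078 ]
```

View pics/w1.png

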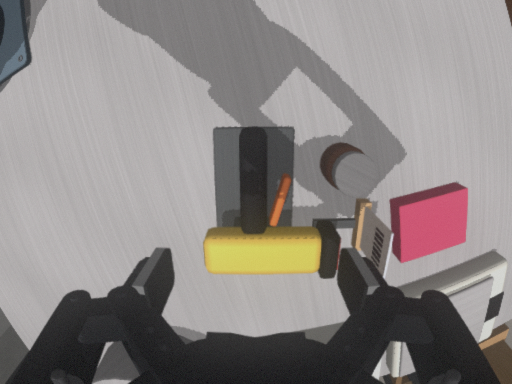

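Wrist view: grip spans columns 240–267 and rows 128–228, trigger from (287,177) to (274,226), barrel lies horizontal at row 250. Fingers are already parallel to the barrel.

Run:
```python
from h import *
import pickle
c=pickle.load(open("w1.pkl","rb"));im=cv2.imread("pics/w1.png")[:,:,::-1]
g=cv2.cvtColor(np.ascontiguousarray(im),cv2.COLOR_RGB2GRAY)
for r in(150,170,190,210): print(r,g[r,232:274:2])
xs=np.array([.968,-.251]);ys=np.array([.251,.968])
for n,p,z in(("gl",(241,180),.08),("gr",(266,180),.08),("gtop",(253,129),.085),("trTip",(287,177),.078),("trRoot",(274,225),.078),("bl",(205,250),.085),("br",(320,250),.085),("jar",(354,172),.07)):
    w=onz(c,p,z,True)[:2];print(n,w,w@xs,w@ys)
p=np.array([.3869,-.3533]);print("tcp",p@xs,p@ys)
```

```text
150 [ 98 101  98  95  41  46  44  47  45  43  43  47  47  48  43  44  40  46
  69  69  70]
170 [97 98 98 93 45 45 45 51 52 45 42 50 45 42 41 41 41 43 67 68 67]
190 [97 97 94 96 49 42 40 41 46 40 39 44 45 44 42 40 36 44 67 67 70]
210 [74 76 75 72 56 49 50 54 56 56 54 50 50 55 53 45 47 50 71 72 75]
gl [ 0.3719 -0.349 ] 0.44763515802214865 -0.2444380731035933
gr [ 0.3967 -0.3554] 0.47317664833538187 -0.24442493280207545
gtop [ 0.3971 -0.3013] 0.45999502352681115 -0.19203381454506394
trTip [ 0.4184 -0.3581] 0.4948610616038833 -0.24167553247137924
trRoot [ 0.393  -0.4068] 0.48251737378467713 -0.2950912932194625
bl [ 0.3127 -0.4144] 0.40666825731552175 -0.32264178784003944
br [ 0.4361 -0.4467] 0.5343198515221281 -0.3229547463681025
jar [ 0.4918 -0.3726] 0.5695578478717622 -0.23726693871246754
tcp 0.4631975 -0.2448825
```

```bash
python3 -m pendant '[{"delta_pos":[0,0.0025,0.04],"dr":[0,0,0]},{"delta_pos":[0,0.0025,0.08],"dr":[0,0,0]},{"delta_pos":[0,0.0025,0.12],"dr":[0,0,0]},{"delta_pos":[0,0.0025,0.15],"dr":[0,0,0]},{"delta_pos":[0,0.0025,0.175],"dr":[0,0,0]},{"delta_pos":[0,0.0025,0.175],"dr":[0,0,0]},{"delta_pos":[0,0.0025,0.175],"dr":[0,0,0]}]' 1
python3 -m pendant '[{"delta_pos":[0,0,0],"dr":[0,0,0]},{"delta_pos":[0,0,0],"dr":[0,0,0]},{"delta_pos":[0,0,0],"dr":[0,0,0]},{"delta_pos":[0,0,0],"dr":[0,0,0]},{"delta_pos":[0,0,0],"dr":[0,0,0]},{"delta_pos":[0,0,0],"dr":[0,0,0]},{"delta_pos":[0,0,0],"dr":[0,0,0]},{"delta_pos":[0,0,0],"dr":[0,0,0]},{"delta_pos":[0,0,0],"dr":[0,0,0]},{"delta_pos":[0,0,0],"dr":[0,0,0]},{"delta_pos":[0,0,0],"dr":[0,0,0]},{"delta_pos":[0,0,0],"dr":[0,0,0]}]' 0 30
```

```text
clock: 1.73
tool_pos: [0.389, -0.3532, 0.0805]
ee_rot: [0.79, 0.613, 0.0, -0.002]
contact_force: [1.1, 0.3, 0.7]
finger_gap: 0.0854
grasp_force: 0.0
clock: 2.73
tool_pos: [0.3889, -0.3539, 0.0835]
ee_rot: [0.789, 0.614, -0.001, 0.0]
contact_force: [-7.8, 1.7, 12.7]
finger_gap: 0.0369
grasp_force: 32.9
```

```bash
python3 -m pendant '[{"delta_pos":[0,0,-0.003],"dr":[0,0,0]},{"delta_pos":[0,0,-0.003],"dr":[0,0,0]},{"delta_pos":[0,0,-0.003],"dr":[0,0,0]},{"delta_pos":[0,0,-0.003],"dr":[0,0,0]},{"delta_pos":[0,0,-0.003],"dr":[0,0,0]},{"delta_pos":[0,0,-0.003],"dr":[0,0,0]},{"delta_pos":[0,0,-0.003],"dr":[0,0,0]},{"delta_pos":[0,0,-0.003],"dr":[0,0,0]},{"delta_pos":[0,0,-0.04],"dr":[0,0,0]},{"delta_pos":[0,0,-0.08],"dr":[0,0,0]},{"delta_pos":[0,0,-0.12],"dr":[0,0,0]},{"delta_pos":[0,0,-0.16],"dr":[0,0,0]},{"delta_pos":[0,0,-0.2],"dr":[0,0,0]},{"delta_pos":[0,0,-0.23],"dr":[0,0,0]},{"delta_pos":[0,0,-0.23],"dr":[0,0,0]}]' 1
python3 - <<'E'
from h import *
s=ctrl.read_state();r=R.from_quat(s["ee_rot"]);print(s["joint_pos"],r.as_matrix(),s["tool_pos"])
xc=np.array([.9944,.106,0]);t=np.array([.693,-.0588,.31])-.10*xc
print(toTool(t))
c=cams.calibration("wrist");im=cams.grab_frame("wrist")
for c0,a,bb,m in blobs(im,(6,150,60),(17,255,255),(200,100,330,300),30)[:3]: print("org",c0,a,bb,onz(c,c0,.078,True))
E
```

```text
clock: 3.98
tool_pos: [0.3916, -0.3555, 0.3188]
ee_rot: [0.79, 0.613, -0.0, 0.006]
contact_force: [1.0, -0.1, 0.7]
finger_gap: 0.0856
grasp_force: 0.0
[-0.9482  0.1779  1.4865 -0.      1.4644 -0.6984] [[ 0.2473  0.9689  0.0075]
 [ 0.9689 -0.2472 -0.0104]
 [-0.0082  0.0098 -0.9999]] [ 0.3916 -0.3555  0.3188]
[0.3273 0.1248 0.0073]
org [269.1787 183.6806] 263 [261 163  17  41] [ 0.4042 -0.3825  0.078 ]
```

```bash
python3 -m pendant '[{"delta_pos":[0.327,0.125,0],"dr":[0,0,1.215]},{"delta_pos":[0.327,0.125,0],"dr":[0,0,1.215]},{"delta_pos":[0.327,0.125,0],"dr":[0,0,1.215]},{"delta_pos":[0.327,0.125,0],"dr":[0,0,1.215]},{"delta_pos":[0.327,0.125,0],"dr":[0,0,1.215]},{"delta_pos":[0.327,0.125,0],"dr":[0,0,1.215]},{"delta_pos":[0.327,0.125,0],"dr":[0,0,1.215]},{"delta_pos":[0.327,0.125,0],"dr":[0,0,1.215]},{"delta_pos":[0.327,0.125,0],"dr":[0,0,1.215]},{"delta_pos":[0.327,0.125,0],"dr":[0,0,1.215]},{"delta_pos":[0.327,0.125,0],"dr":[0,0,1.215]},{"delta_pos":[0.327,0.125,0],"dr":[0,0,1.215]},{"delta_pos":[0.327,0.125,0],"dr":[0,0,1.215]},{"delta_pos":[0.327,0.125,0],"dr":[0,0,1.215]}]' 1
python3 - <<'E'
from h import *
import pickle
s=ctrl.read_state();print(R.from_quat(s["ee_rot"]).as_matrix(),s["tool_pos"])
c=cams.calibration("wrist");im=cams.grab_frame("wrist");cv2.imwrite("pics/w2.png",im[:,:,::-1]);pickle.dump(c,open("w2.pkl","wb"))
for k,lo,hi in(("red",(0,150,50),(6,255,255)),("red2",(174,150,50),(180,255,255)),("blue",(105,120,40),(125,255,255))):
  for c0,a,bb,m in blobs(im,lo,hi,None,30)[:4]: print(k,c0,a,bb,onz(c,c0,.185,True))
E
```

```text
clock: 5.2
tool_pos: [0.5914, -0.0678, 0.3103]
ee_rot: [0.999, 0.054, -0.001, -0.0]
contact_force: [0.3, 0.3, 0.1]
finger_gap: 0.0855
grasp_force: 0.0
[[ 0.9942  0.1073 -0.0018]
 [ 0.1073 -0.9942  0.0004]
 [-0.0017 -0.0006 -1.    ]] [ 0.5914 -0.0678  0.3103]
red [144.9729  78.    ] 295 [141  61   9  35] [0.6834 0.0344 0.185 ]
red [104.7345  81.6062] 226 [101  66   8  33] [0.6803 0.0734 0.185 ]
blue [281.0619  76.3952] 291 [277  59   9  36] [ 0.6926 -0.0782  0.185 ]
blue [232.6708  74.3539] 243 [229  58   9  35] [ 0.69   -0.0395  0.185 ]
```

View pics/w2.png

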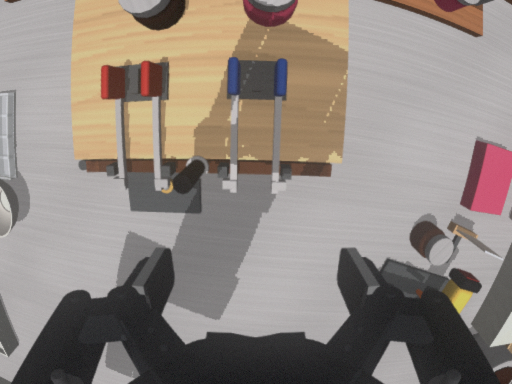

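Wrist view: red jaws at (105,82) and (145,78), blue jaws at (233,74) and (281,76), post leaning outward from about (165,188) to (200,165). The positions agree with the first estimate.

```bash
python3 -m pendant '[{"delta_pos":[0.04,0.001,0],"dr":[0,0,0]},{"delta_pos":[0.08,0.002,0],"dr":[0,0,0]},{"delta_pos":[0.101,0.002,0.01],"dr":[0,0,0]},{"delta_pos":[0.101,0.002,0.05],"dr":[0,0,0]},{"delta_pos":[0.101,0.002,0.09],"dr":[0,0,0]},{"delta_pos":[0.101,0.002,0.11],"dr":[0,0,0]},{"delta_pos":[0.101,0.002,0.123],"dr":[0,0,0]},{"delta_pos":[0.101,0.002,0.123],"dr":[0,0,0]},{"delta_pos":[0.101,0.002,0.123],"dr":[0,0,0]}]' 1
python3 -m pendant '[{"delta_pos":[0,0,0],"dr":[0,0,0]},{"delta_pos":[0,0,0],"dr":[0,0,0]},{"delta_pos":[0,0,0],"dr":[0,0,0]},{"delta_pos":[0,0,0],"dr":[0,0,0]},{"delta_pos":[0,0,0],"dr":[0,0,0]},{"delta_pos":[0,0,0],"dr":[0,0,0]},{"delta_pos":[0,0,0],"dr":[0,0,0]},{"delta_pos":[0,0,0],"dr":[0,0,0]},{"delta_pos":[0,0,0],"dr":[0,0,0]},{"delta_pos":[0,0,0],"dr":[0,0,0]},{"delta_pos":[0,0,0],"dr":[0,0,0]},{"delta_pos":[0,0,0],"dr":[0,0,0]},{"delta_pos":[0,0,0],"dr":[0,0,0]},{"delta_pos":[0,0,0],"dr":[0,0,0]}]' 0 30
```

```text
clock: 6.0
tool_pos: [0.6921, -0.0595, 0.1877]
ee_rot: [0.999, 0.053, -0.001, -0.0]
contact_force: [-0.1, 0.7, 1.2]
finger_gap: 0.0853
grasp_force: 0.0
clock: 7.17
tool_pos: [0.6932, -0.0581, 0.1904]
ee_rot: [0.999, 0.053, 0.001, -0.0]
contact_force: [-1.1, 3.6, 6.9]
finger_gap: 0.0265
grasp_force: 31.7
```

```bash
python3 -m pendant '[{"delta_pos":[0,0,0],"dr":[0,0,0]},{"delta_pos":[0,0,0],"dr":[0,0,0]},{"delta_pos":[0,0,0],"dr":[0,0,0]},{"delta_pos":[0,0,0],"dr":[0,0,0]},{"delta_pos":[0,0,0],"dr":[0,0,0]},{"delta_pos":[0,0,0],"dr":[0,0,0]},{"delta_pos":[0,0,0],"dr":[0,0,0]},{"delta_pos":[0,0,-0.03],"dr":[0,0,0]},{"delta_pos":[0,0,-0.06],"dr":[0,0,0]},{"delta_pos":[0,-0.035,-0.07],"dr":[0,0,0]},{"delta_pos":[0,-0.075,-0.07],"dr":[0,0,0]},{"delta_pos":[0.001,-0.111,-0.07],"dr":[0,0,0]},{"delta_pos":[0.001,-0.111,-0.07],"dr":[0,0,0]},{"delta_pos":[0.001,-0.111,-0.04],"dr":[0,0,0]},{"delta_pos":[0.001,-0.111,-0.01],"dr":[0,0,0]},{"delta_pos":[0.001,-0.111,0],"dr":[0,0,0]},{"delta_pos":[0.001,-0.111,0],"dr":[0,0,0]},{"delta_pos":[0.001,-0.111,0],"dr":[0,0,0]}]' 1
python3 -m pendant '[{"delta_pos":[0,0,0],"dr":[0,0,0]},{"delta_pos":[0,0,0],"dr":[0,0,0]},{"delta_pos":[0,0,0],"dr":[0,0,0]},{"delta_pos":[0,0,0],"dr":[0,0,0]},{"delta_pos":[0,0,0],"dr":[0,0,0]},{"delta_pos":[0,0,0],"dr":[0,0,0]},{"delta_pos":[0,0,0],"dr":[0,0,0]},{"delta_pos":[0,0,0],"dr":[0,0,0]},{"delta_pos":[0,0,0],"dr":[0,0,0]},{"delta_pos":[0,0,0],"dr":[0,0,0]},{"delta_pos":[0,0,0],"dr":[0,0,0]},{"delta_pos":[0,0,0],"dr":[0,0,0]},{"delta_pos":[0,0,0],"dr":[0,0,0]},{"delta_pos":[0,0,0],"dr":[0,0,0]}]' 0 30
```

```text
clock: 8.67
tool_pos: [0.6819, 0.0514, 0.1883]
ee_rot: [0.999, 0.053, -0.001, -0.0]
contact_force: [0.3, 0.6, 0.2]
finger_gap: 0.0854
grasp_force: 0.0
clock: 9.83
tool_pos: [0.6827, 0.0515, 0.1904]
ee_rot: [0.999, 0.052, 0.002, 0.0]
contact_force: [-0.5, -1.2, 6.0]
finger_gap: 0.0264
grasp_force: 31.7
```

```bash
python3 -m pendant '[{"delta_pos":[0,0,0],"dr":[0,0,0]},{"delta_pos":[0,0,0],"dr":[0,0,0]},{"delta_pos":[0,0,0],"dr":[0,0,0]},{"delta_pos":[0,0,0],"dr":[0,0,0]},{"delta_pos":[0,0,0],"dr":[0,0,0]},{"delta_pos":[0,0,0],"dr":[0,0,0]},{"delta_pos":[0,0,0],"dr":[0,0,0]},{"delta_pos":[0,0,-0.04],"dr":[0,0,0]},{"delta_pos":[0,0,-0.08],"dr":[0,0,0]},{"delta_pos":[-0.02,0.02,-0.11],"dr":[0,0,0]},{"delta_pos":[-0.06,0.04,-0.11],"dr":[0,0,0]},{"delta_pos":[-0.10,0.055,-0.11],"dr":[0,0,0]},{"delta_pos":[-0.12,0.055,-0.11],"dr":[0,0,0]},{"delta_pos":[-0.12,0.055,-0.11],"dr":[0,0,0]},{"delta_pos":[-0.12,0.055,-0.11],"dr":[0,0,0]}]' 1
python3 - <<'E'
from h import *
import pickle
s=ctrl.read_state();print(R.from_quat(s["ee_rot"]).as_matrix(),s["tool_pos"])
c=cams.calibration("wrist");im=cams.grab_frame("wrist");cv2.imwrite("pics/w3.png",im[:,:,::-1]);pickle.dump(c,open("w3.pkl","wb"))
for k,lo,hi in(("red",(0,150,50),(6,255,255)),("red2",(174,150,50),(180,255,255)),("blue",(105,120,40),(125,255,255))):
  for c0,a,bb,m in blobs(im,lo,hi,None,30)[:4]: print(k,c0,a,bb,onz(c,c0,.185,True))
E
```

```text
clock: 11.08
tool_pos: [0.5677, -0.016, 0.2992]
ee_rot: [0.999, 0.052, 0.001, 0.0]
contact_force: [-0.2, -0.2, 0.5]
finger_gap: 0.0855
grasp_force: 0.0
[[ 0.9945  0.1044  0.0014]
 [ 0.1044 -0.9945 -0.0001]
 [ 0.0014  0.0003 -1.    ]] [ 0.5677 -0.016   0.2992]
red [195.8194  50.1482] 371 [191  32  14  37] [0.6833 0.0418 0.185 ]
red [170.2132  51.012 ] 333 [165  34  15  36] [0.6821 0.0625 0.185 ]
blue [315.0442  52.9748] 317 [310  36  11  36] [ 0.6907 -0.0502  0.185 ]
blue [340.6325  55.0848] 283 [337  38   9  36] [ 0.6928 -0.0708  0.185 ]
```

View pics/w3.png

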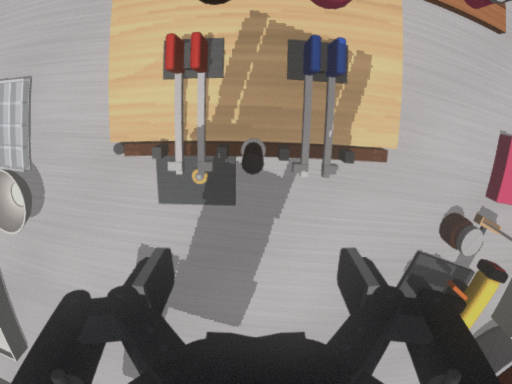

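Run:
```python
from h import *
import pickle
c=pickle.load(open("w3.pkl","rb"));im=np.ascontiguousarray(cv2.imread("pics/w3.png")[:,:,::-1])
for c0,a,bb,m in blobs(im,(0,0,0),(180,255,30),(225,125,280,190),20)[:3]:
    print(c0,a,bb)
for z in(.2,.215):print(onz(c,(252,166),z,True))
T=cams.calibration("top");S=cams.calibration("scene");print(tri([ray(T,(255.1,180.4)),ray(S,(258,204.1))]),"scene post top",onz(S,(258.3,198.5),.215))
for p in((112,146),(398,150),(120,148),(387,155)):print(p,onz(c,p,.15,True))
```

```text
[ 0.5983 -0.011   0.2   ]
[ 0.6014 -0.0109  0.215 ]
[ 0.6039 -0.0093  0.1805] scene post top [ 0.6085 -0.0092  0.215 ]
(112, 146) [0.5958 0.1272 0.15  ]
(398, 150) [ 0.6212 -0.1515  0.15  ]
(120, 148) [0.5944 0.1181 0.15  ]
(387, 155) [ 0.6145 -0.1403  0.15  ]
```

Jaw spacing is 20.7 mm, so both catches are fully in. The post is seen end-on at about (252,160) and works out at (0.604, -0.011).

```bash
python3 -m pendant '[{"delta_pos":[0.036,-0.001,0],"dr":[0,0,0]},{"delta_pos":[0.036,-0.001,0],"dr":[0,0,0]},{"delta_pos":[0.036,-0.001,0],"dr":[0,0,0]},{"delta_pos":[0.036,-0.001,0.02],"dr":[0,0,0]},{"delta_pos":[0.036,-0.001,0.05],"dr":[0,0,0]},{"delta_pos":[0.036,-0.001,0.075],"dr":[0,0,0]},{"delta_pos":[0.036,-0.001,0.094],"dr":[0,0,0]},{"delta_pos":[0.036,-0.001,0.094],"dr":[0,0,0]},{"delta_pos":[0.036,-0.001,0.094],"dr":[0,0,0]}]' 0.55
python3 -m pendant '[{"delta_pos":[0,0,0],"dr":[0,0,0]},{"delta_pos":[0,0,0],"dr":[0,0,0]},{"delta_pos":[0,0,0],"dr":[0,0,0]},{"delta_pos":[0,0,0],"dr":[0,0,0]},{"delta_pos":[0,0,0],"dr":[0,0,0]},{"delta_pos":[0,0,0],"dr":[0,0,0]},{"delta_pos":[0,0,0],"dr":[0,0,0]},{"delta_pos":[0,0,0],"dr":[0,0,0]},{"delta_pos":[0,0,0],"dr":[0,0,0]},{"delta_pos":[0,0,0],"dr":[0,0,0]}]' 0 40
python3 - <<'E'
from h import *
s=ctrl.read_state();r=R.from_quat(s["ee_rot"]);p=np.array([.604,-.011]);print(s["tool_pos"])
xc=np.array([.9962,.0872]);yc=np.array([-.0872,.9962]);h=p+.13*yc
for a in np.arange(.1,1.61,.1).tolist()+[1.57]:
    q=h-.13*(np.sin(a)*xc+np.cos(a)*yc)
    print(round(a,2),r.inv().apply(np.r_[q-p,0])[:2])
E
```

```text
clock: 11.88
tool_pos: [0.6038, -0.0105, 0.2036]
ee_rot: [0.999, 0.053, -0.001, -0.0]
contact_force: [-0.5, -0.4, -0.7]
finger_gap: 0.0464
grasp_force: 0.0
clock: 12.72
tool_pos: [0.605, -0.0101, 0.2065]
ee_rot: [0.999, 0.053, 0.002, -0.0]
contact_force: [-0.7, 4.4, 6.9]
finger_gap: 0.0144
grasp_force: 39.4
[ 0.605  -0.0101  0.2065]
0.1 [-0.013  -0.0009]
0.2 [-0.0258 -0.0031]
0.3 [-0.0383 -0.0065]
0.4 [-0.0504 -0.0112]
0.5 [-0.062  -0.0171]
0.6 [-0.073  -0.0241]
0.7 [-0.0832 -0.0321]
0.8 [-0.0925 -0.0412]
0.9 [-0.1009 -0.0511]
1.0 [-0.1082 -0.0618]
1.1 [-0.1145 -0.0732]
1.2 [-0.1196 -0.0852]
1.3 [-0.1234 -0.0976]
1.4 [-0.1261 -0.1103]
1.5 [-0.1274 -0.1232]
1.6 [-0.1274 -0.1362]
1.57 [-0.1275 -0.1323]
```

```bash
python3 -m pendant '[{"delta_pos":[-0.0065,-0.0003,0],"dr":[0,0,0]},{"delta_pos":[-0.013,-0.001,0],"dr":[0,0,0]},{"delta_pos":[-0.0195,-0.002,0],"dr":[0,0,0]},{"delta_pos":[-0.026,-0.003,0],"dr":[0,0,0]},{"delta_pos":[-0.032,-0.005,0],"dr":[0,0,0]},{"delta_pos":[-0.038,-0.0065,0],"dr":[0,0,0]},{"delta_pos":[-0.044,-0.009,0],"dr":[0,0,0]},{"delta_pos":[-0.0505,-0.011,0],"dr":[0,0,0]},{"delta_pos":[-0.0505,-0.011,0],"dr":[0,0,0]},{"delta_pos":[-0.0505,-0.011,0],"dr":[0,0,0]}]'
```

```text
clock: 13.55
tool_pos: [0.554, -0.0041, 0.2065]
ee_rot: [0.999, 0.053, 0.003, -0.001]
contact_force: [2.8, 5.5, 4.9]
finger_gap: 0.0147
grasp_force: 39.4
```

```bash
python3 -m pendant '[{"delta_pos":[-0.006,-0.003,0],"dr":[0,0,0]},{"delta_pos":[-0.0115,-0.006,0],"dr":[0,0,0]},{"delta_pos":[-0.017,-0.0095,0],"dr":[0,0,0]},{"delta_pos":[-0.0225,-0.013,0],"dr":[0,0,0]},{"delta_pos":[-0.0275,-0.017,0],"dr":[0,0,0]},{"delta_pos":[-0.0325,-0.021,0],"dr":[0,0,0]},{"delta_pos":[-0.0375,-0.0255,0],"dr":[0,0,0]},{"delta_pos":[-0.042,-0.03,0],"dr":[0,0,0]},{"delta_pos":[-0.0465,-0.035,0],"dr":[0,0,0]},{"delta_pos":[-0.0505,-0.04,0],"dr":[0,0,0]},{"delta_pos":[-0.054,-0.0455,0],"dr":[0,0,0]},{"delta_pos":[-0.0575,-0.051,0],"dr":[0,0,0]},{"delta_pos":[-0.0575,-0.051,0],"dr":[0,0,0]},{"delta_pos":[-0.0575,-0.051,0],"dr":[0,0,0]}]'
```

```text
clock: 14.72
tool_pos: [0.4921, 0.0396, 0.2064]
ee_rot: [0.999, 0.053, 0.003, 0.0]
contact_force: [4.0, 0.9, 5.9]
finger_gap: 0.0146
grasp_force: 39.8
```

```bash
python3 -m pendant '[{"delta_pos":[-0.0033,-0.0055,0],"dr":[0,0,0]},{"delta_pos":[-0.0063,-0.0115,0],"dr":[0,0,0]},{"delta_pos":[-0.009,-0.0175,0],"dr":[0,0,0]},{"delta_pos":[-0.0115,-0.0235,0],"dr":[0,0,0]},{"delta_pos":[-0.0135,-0.0295,0],"dr":[0,0,0]},{"delta_pos":[-0.015,-0.036,0],"dr":[0,0,0]},{"delta_pos":[-0.0165,-0.042,0],"dr":[0,0,0]},{"delta_pos":[-0.018,-0.0485,0],"dr":[0,0,0]},{"delta_pos":[-0.0185,-0.055,0],"dr":[0,0,0]},{"delta_pos":[-0.019,-0.0615,0],"dr":[0,0,0]},{"delta_pos":[-0.0193,-0.0705,0],"dr":[0,0,0]},{"delta_pos":[-0.0193,-0.0705,0],"dr":[0,0,0]},{"delta_pos":[-0.0193,-0.0705,0],"dr":[0,0,0]},{"delta_pos":[-0.0193,-0.0705,0],"dr":[0,0,0]}]'
python3 - <<'E'
from h import *
s=ctrl.read_state();p=s["tool_pos"][:2]
xc=np.array([.9962,.0872]);yc=np.array([-.0872,.9962]);h=np.array([.604,-.011])+.13*yc
d=p-h;print(p,np.linalg.norm(d),np.arctan2(-d@xc,-d@yc),s["contact_force"])
a=cams.grab_frame("top")[90:240,190:340];b=cams.grab_frame("scene")[150:300,200:350]
cv2.imwrite("pics/end.png",cv2.resize(np.hstack([a,b])[:,:,::-1],(800,400)))
E
```

```text
clock: 15.88
tool_pos: [0.4653, 0.1068, 0.2064]
ee_rot: [0.999, 0.053, 0.003, 0.001]
contact_force: [2.3, -2.1, 8.5]
finger_gap: 0.0148
grasp_force: 39.9
[0.4653 0.1068] 0.1279464130231392 1.5666067571401332 [ 2.3242 -2.139   8.4688]
```

View pics/end.png

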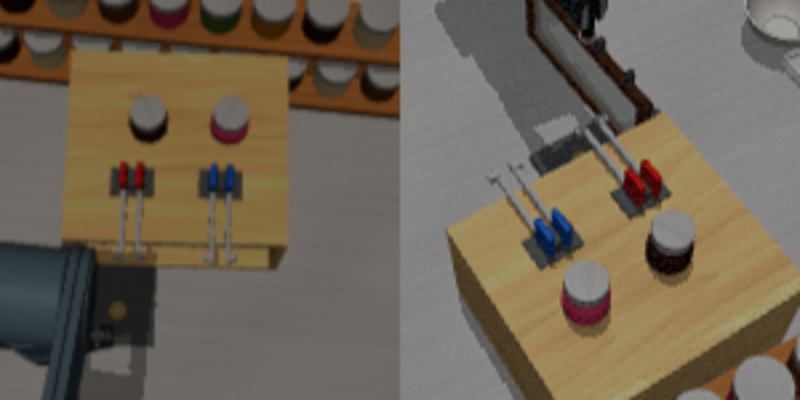

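The gate stands open and is still held in the gripper, with the jars in place. The chord from the shut position gives about 1.553 rad, so I'll nudge it 2 mm and hand in.

```bash
python3 -m pendant '[{"delta_pos":[0,-0.001,0],"dr":[0,0,0]},{"delta_pos":[0,-0.002,0],"dr":[0,0,0]},{"delta_pos":[0,-0.002,0],"dr":[0,0,0]},{"delta_pos":[0,-0.002,0],"dr":[0,0,0]},{"delta_pos":[0,-0.002,0],"dr":[0,0,0]}]' && python3 -c "
from rig import order;print(order.close_job())"
```

```text
clock: 16.4
tool_pos: [0.4651, 0.1086, 0.2064]
ee_rot: [0.999, 0.053, 0.003, 0.001]
contact_force: [2.0, -1.8, 8.0]
finger_gap: 0.0149
grasp_force: 39.9
the job is handed in; nothing more can be done
None
```

The job is handed in at 16.4 s: the trigger was squeezed and released, blue and then red were squeezed fully in, and the gate is held open at about 1.57 rad with the gripper on its handle; no contact with the loose items was seen or felt, though the tray, bowl and gift box were not re-checked at the end.

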